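# Line up the archive boxes by height on the shelf board

### The arm

A 7-joint arm with a two-finger parallel gripper is mounted at the origin on the work surface. World frame = base frame: x ahead of the robot, y to its left, z up, the work surface at z = 0. Lengths are in m, angles in degrees, forces in N, time in s.
With the tool pointing down it reaches from about 0.425 to 0.875 m from the base axis. Payload 4.7 kg.
Tool frame: the origin (TCP) lies at the very end of the fingers, on their centre line; the grasp point (between the pads) lies 19 mm behind it; y points along the fingers, z is the direction in which the jaws open and shut, and the axes are right-handed (so a half turn about y gives the same grasp; the last joint's range is limited). The gripper opens to 87 mm and grips with 3 to 60 N. Pads are 19 mm wide; open, the fingers measure 117 mm over their backs; the gripper's body (75 mm by 190 mm) begins 51 mm behind the grasp point.
Start: joints at [-73.39, 18.392, -4.016, 83.108, 1.295, 78.541, -3.26], TCP at [0.177, 0.625, 0.187] pointing down, gripper open.
Joint ranges: [-163.93, 163.93], [-17.29, 119.83], [-79.2, 71.16], [3.27, 140.29], [-89.18, 269.18], [5.43, 117.66], [-154.24, 154.24]. Speed limits (degrees/s): [147.25, 147.25, 180, 180, 180, 180, 180].

### API

Orientations are given as [roll, pitch, yaw] about the fixed x, y, z axes, in that order (R = Rz(yaw) Ry(pitch) Rx(roll)).
In Python, from cell import env gives the robot as it stands.
- The arm moves only by the shell command python3 -m pendant 'ROWS' [FORCE]. ROWS is JSON, one flat list of numbers, 7 for each row, row after row: the shift along the world's x, y, z in units of 40 mm (1.0 is 40 mm), then the turn, a rotation vector about the world's x, y, z in units of 10 degrees (1.0 is 10 degrees), then the finger opening in mm, from 0 to 87. In form: [x, y, z, wx, wy, wz, jaw, x, y, z, wx, wy, wz, jaw, ...]. A call has 1 to 10 rows; each row shifts and turns the commanded pose from where the row before left it; what a row does not reach is not made up. A row lasts 1/8 s, in which the tool goes at most 62.5 mm and 10.7 degrees, less where a joint would pass 70% of its speed; a pose out of reach is approached as far as the arm can. A call is refused whole if a number of a shift passes 1 or a number of a turn 1, either way. A call with a gripper value outside its range is refused whole. The fingers move at their own pace and stop on an object; FORCE is the grip in N (left out, the last holds). Time passes only in rows, so rows that do not move let the fingers close. It gives the time, the measured TCP pose, the force and the opening at its end, in the units of the state.
- env.get_obs(): the state, without advancing time (a new reading comes with each control period).
- env.read_camera(name): name is "scene" or "side" or "wrist"; returns a dict with "image" (384x512x3 uint8, red, green, blue), "fx", "fy", "cx", "cy" (pixels), "k1" (the pictures are not rectified: a ray, as slopes to the right and down, at radius r is drawn at 1 + k1 r^2 times it, then the intrinsics apply), "cam_to_world" (4x4, takes a point from camera to world coordinates). Camera axes: x right, y up, looking along -z (the intrinsics and any distortion apply to the point x, -y, -z); pixel columns grow to the right and rows downward; lengths in m; the calibration is good to about 2 mm. A picture is of the moment at which its call begins. There is no depth.
- env.sign_off(): hands the job in, once; it reports no verdict.
The state is a dict: "time_s": time; "qpos": joint angles; "joint_velocities": joint speeds; "effort": joint torques, N m; "tool_pos": TCP position; "tool_rot": TCP orientation; "force": force on the tool from outside, world axes, zero at the start; "wrist_torque": the same for the moment, N m; "grip_width": finger opening in m.
Only numpy, scipy, OpenCV 4.12 (cv2) and the standard library are available. Lean on these libraries where they do the work, as an engineer would, in place of code of your own. Each camera call takes 0.05 s, during which the arm holds its last target.

### The job

Line up the four archive boxes by height on the white shelf board: the tallest in the outlined place next to the black bookend, then each next shorter one in the following place, so that the shortest ends next to the grey bookend. Stand each box upright and square inside its own outline, a narrow labelled face towards the front, without tipping any box over on the way. Leave the pencil cup and the stamp where they are.

Things in the scene. Friction and masses are not known exactly. Their poses are not given: they have to be found in the camera images.
- blue_box: Archive box, dark blue, the tallest: a closed rigid upright box 120 mm high, footprint 60 mm (its x) by 38 mm (its y), paler lid band (not removable), a brass-framed label on each narrow (38 mm) face, its -x and +x faces, both alike. Origin: centre of its underside; z up. Loose, 0.08 to 0.33 kg, standing on the table at the start.
- tan_box: Archive box, tan (light brown), second tallest: a closed rigid upright box 100 mm high, footprint 60 mm (its x) by 38 mm (its y), paler lid band (not removable), a brass-framed label on each narrow (38 mm) face, its -x and +x faces, both alike. Origin: centre of its underside; z up. Loose, 0.08 to 0.33 kg, standing on the table at the start.
- red_box: Archive box, dark red, third tallest: a closed rigid upright box 80 mm high, footprint 60 mm (its x) by 38 mm (its y), paler lid band (not removable), a brass-framed label on each narrow (38 mm) face, its -x and +x faces, both alike. Origin: centre of its underside; z up. Loose, 0.08 to 0.33 kg, standing on the table at the start.
- green_box: Archive box, dark green, the shortest: a closed rigid upright box 60 mm high, footprint 60 mm (its x) by 38 mm (its y), paler lid band (not removable), a brass-framed label on each narrow (38 mm) face, its -x and +x faces, both alike. Origin: centre of its underside; z up. Loose, 0.08 to 0.33 kg, standing on the table at the start.
- board: White shelf board fixed on the table, 130 mm (its x) by 410 mm (its y), top face 15 mm above the table; a lip 4 mm thick, 12 mm above the top face, along its back (+x) edge. Origin: centre of its underside. Four dark outlined places in a row on the top face, centred at x = 0 and y = -123, -41, +41, +123 mm; each 82 mm (x) by 58 mm (y) inside. Bookends at both ends.
- black_bookend: Black bookend fixed on the board at one end of the row, at x = 0 and y = +190 or -190 mm in the board's frame (varies); a plate 90 mm long (board's x), 4 mm thick, 80 mm high, foot 26 mm wide. Origin: centre of its underside, on the board's top face. A like pale grey bookend, not listed, is at the other end. The places are centred 67, 149, 231, 313 mm from it.
- pencil_cup: Bystander: dark steel pencil cup, 72 mm across, 95 mm high, with three pencils sticking up to 150 mm. Loose. Origin: centre of its underside.
- stamp: Bystander: hand stamp, black base 60 x 40 x 18 mm with a wooden knob handle, 70 mm high in all. Loose. Origin: centre of its underside.
Things that resemble listed ones, but are neither listed nor needed, are in the scene too. Leave any orange look-alike of the red_box alone.

How it is judged:
By the outcome, as a careful person would: the job done as asked, in the order asked, and still so for the second after the job is handed in, with the robot touching nothing.
It also fails if it takes over 102 s, if anything falls off the work surface, if the arm or the gripper's body presses on something with over 40 N, if the wrist force passes 120 N, or if a joint passes its speed limit or range.

## Working session

There is one attempt and no reset: what is moved stays moved. The work goes in short steps, Python scripts to look and compute and a shell command to move; the robot and the scene stay as the last step left them, time stands still between calls to the robot, and variables do not carry over. Pictures are saved under pics/ and viewed, and the job is handed in when it is done.

```bash
ls; mkdir -p pics; python3 - <<'E'
from cell import env
import cv2,numpy as np
o=env.get_obs();print(o['time_s'],o['tool_pos'],o['tool_rot'],o['grip_width'])
for n in ['scene','side','wrist']:
    c=env.read_camera(n);cv2.imwrite(f'pics/{n}0.png',c['image'][:,:,::-1]);print(n,c['fx'],c['cx'],c['cy'],c['k1'],np.round(c['cam_to_world'],3).tolist())
E
```

```text
pics
0.0 [0.1769092  0.62482347 0.18565133] [-9.01081312e+01 -6.11731722e-03 -1.58005544e+01] 0.08681190585643425
scene 352.5750554223068 258.07010738495535 193.51941557670477 -0.03585082998399509 [[0.856, -0.372, 0.36, 0.847], [0.517, 0.626, -0.583, -0.548], [-0.008, 0.685, 0.728, 0.739], [0.0, 0.0, 0.0, 1.0]]
side 474.58591830254784 253.51961061329553 193.91480539709784 -0.17956203995622133 [[0.984, 0.137, -0.112, 0.375], [-0.177, 0.755, -0.631, -0.838], [-0.002, 0.641, 0.768, 1.071], [0.0, 0.0, 0.0, 1.0]]
wrist 308.2003485929996 253.94612758264867 189.772683949832 -0.02920523885688811 [[0.273, -0.932, -0.238, 0.112], [0.962, 0.264, 0.069, 0.644], [-0.001, -0.248, 0.969, 0.384], [0.0, 0.0, 0.0, 1.0]]
```

View pics/scene0.png

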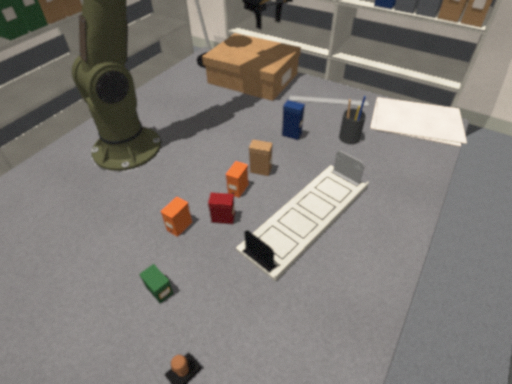

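View pics/side0.png

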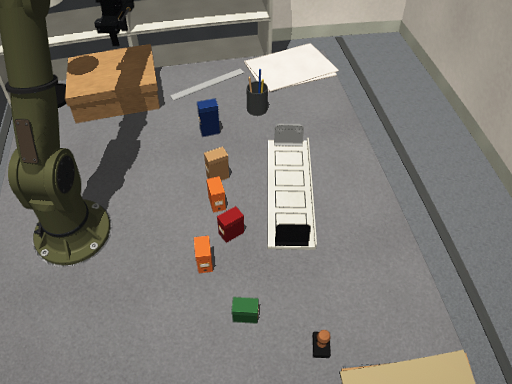

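View pics/wrist0.png

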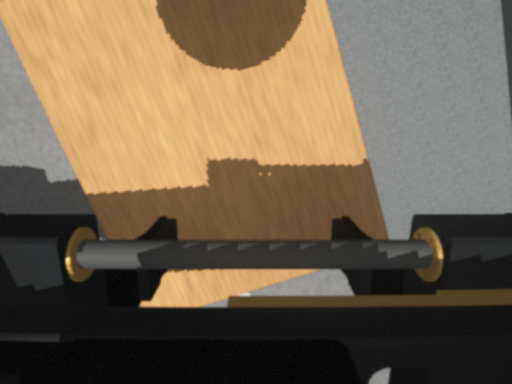

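The scene view is hazy, the side view sharp. In the side view:
- blue (208,117)
- tan (217,163)
- red (231,224), with orange look-alikes at (217,193) and (204,253)
- green (246,309)
- stamp (321,343)
- cup (257,97)
- board centre about (290,195), with the black bookend at (292,235) and the grey one at (289,133)

By colour and height, red is the dark one at (231,224). I'll check it in a close crop.

```bash
cat > h.py <<'E'
import cv2,numpy as np
from cell import env
def K(c): return np.array([[c['fx'],0,c['cx']],[0,c['fy'],c['cy']],[0,0,1.]]),np.array([c['k1'],0,0,0.])
def ray(c,uv):
    k,d=K(c);p=cv2.undistortPoints(np.array(uv,float).reshape(-1,1,2),k,d).reshape(-1,2)
    M=np.array(c['cam_to_world']);D=np.c_[p[:,0],-p[:,1],-np.ones(len(p))]@M[:3,:3].T
    return M[:3,3],D
def onz(c,uv,z):
    o,D=ray(c,uv);return o+D*((z-o[2])/D[:,2])[:,None]
def proj(c,P):
    M=np.array(c['cam_to_world']);q=(np.array(P,float)-M[:3,3])@M[:3,:3]
    q=q*[1,-1,-1];k,d=K(c)
    return cv2.projectPoints(q,np.zeros(3),np.zeros(3),k,d)[0].reshape(-1,2)
E
python3 - <<'E'
from h import *
a=cv2.imread('pics/side0.png')
cv2.imwrite('pics/cropA.png',cv2.resize(a[90:280,180:330],None,fx=3.1,fy=3.1,interpolation=cv2.INTER_CUBIC))
cv2.imwrite('pics/cropB.png',cv2.resize(a[280:370,220:340],None,fx=5,fy=5,interpolation=cv2.INTER_CUBIC))
E
```

```text
(no output)
```

View pics/cropA.png

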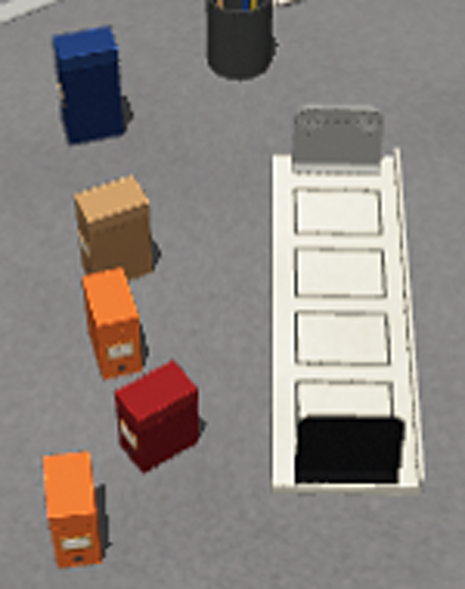

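View pics/cropB.png

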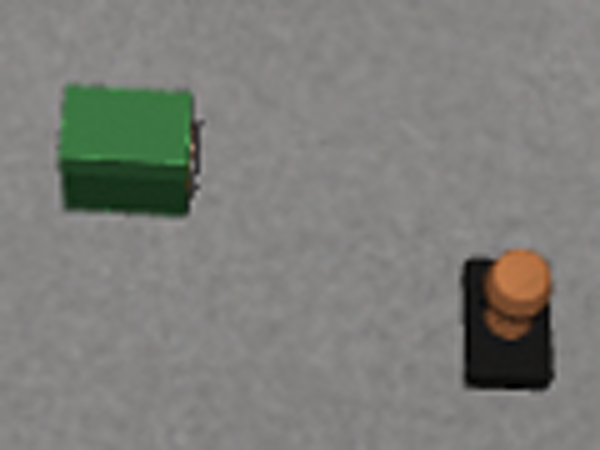

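```bash
cat > det.py <<'E'
from h import *
H=dict(blue=.12,tan=.1,red=.08,green=.06,orange1=.08,orange2=.08)
SEED=dict(blue=(209,104),tan=(217,154),red=(230,215),green=(245,304),orange1=(215,183),orange2=(203,244))
def top(c,n,seed,z,tol=14):
    im=cv2.bilateralFilter(c['image'],5,25,3)
    m=np.zeros((im.shape[0]+2,im.shape[1]+2),np.uint8)
    cv2.floodFill(im.copy(),m,seed,0,(tol,)*3,(tol,)*3,cv2.FLOODFILL_MASK_ONLY|cv2.FLOODFILL_FIXED_RANGE|(255<<8))
    m=m[1:-1,1:-1]
    ct=max(cv2.findContours(m,0,cv2.CHAIN_APPROX_NONE)[0],key=cv2.contourArea)
    p=onz(c,ct.reshape(-1,2),z)[:,:2]*1000
    r=cv2.minAreaRect(p.astype(np.float32))
    (w,h),a=r[1],r[2]
    if w<h:a+=90;w,h=h,w
    return np.round(r[0],1),round(w,1),round(h,1),round((a+90)%180-90,1),m
E
python3 - <<'E'
from det import *
c=env.read_camera('side')
A=c['image'].copy()
for n in H:
    for t in (14,22):
        r=top(c,n,SEED[n],H[n],t);print(n,t,*r[:4])
    A[r[4]>0]=(255,0,255)
cv2.imwrite('pics/m1.png',cv2.resize(A[90:340,170:330],None,fx=2.4,fy=2.4)[:,:,::-1])
# board
g=c['image'];wm=((g.min(2)>170)*255).astype(np.uint8)
wm[:130]=0;wm[250:]=0;wm[:,:262]=0;wm[:,320:]=0
ct=max(cv2.findContours(wm,0,1)[0],key=cv2.contourArea)
p=onz(c,ct.reshape(-1,2),.015)[:,:2]*1000
print('board',cv2.minAreaRect(p.astype(np.float32)))
# places: inner white blobs
k,l,s,ce=cv2.connectedComponentsWithStats(wm,connectivity=4)
for i in range(1,k):
    if s[i,4]>150:
        q=cv2.findContours((l==i).astype(np.uint8),0,1)[0][0].reshape(-1,2)
        print(s[i],cv2.minAreaRect((onz(c,q,.015)[:,:2]*1000).astype(np.float32)))
E
```

```text
blue 14 [435.1 333.9] 57.7 35.2 5.2
blue 22 [434.6 334.1] 58.6 36.5 4.7
tan 14 [435.7 129.8] 59.5 33.9 15.0
tan 22 [435.7 129.2] 59.8 40.1 14.9
red 14 [445.9 -84.1] 58.9 35.7 25.0
red 22 [446.3 -85. ] 59.2 37.7 25.6
green 14 [ 443.  -335.5] 58.8 36.8 -13.8
green 22 [ 443.5 -335.2] 59.7 37.6 -13.8
orange1 14 [420.2  27.7] 59.1 37.0 -83.7
orange1 22 [420.7  26.6] 61.4 37.9 -83.8
orange2 14 [ 362.8 -166.9] 58.3 36.7 87.8
orange2 22 [ 362.7 -166.8] 59.2 37.0 88.5
board ((640.6107177734375, 38.074951171875), (418.47332763671875, 130.53309631347656), 78.65460205078125)
[ 268  138   49  109 3471] ((640.6107177734375, 38.074951171875), (418.47332763671875, 130.53309631347656), 78.65460205078125)
```

View pics/m1.png

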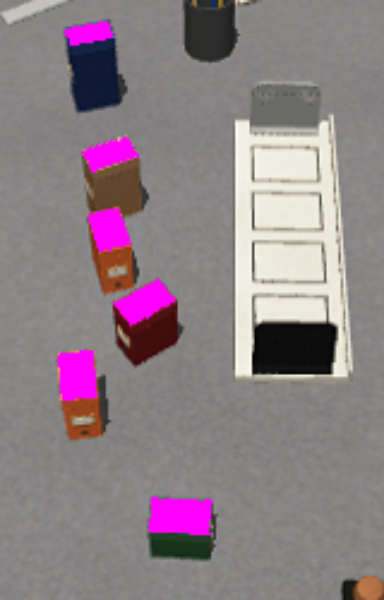

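The top faces measure 60x38 mm at the listed heights, so those positions can be trusted. Next, a better measurement of the outlined places.

```bash
python3 - <<'E'
from h import *
S=4
for cam,(x0,y0,x1,y1) in dict(side=(262,130,322,252),scene=(235,160,375,275)).items():
    c=env.read_camera(cam)
    g=cv2.cvtColor(c['image'],cv2.COLOR_RGB2GRAY)[y0:y1,x0:x1]
    g=cv2.resize(g,None,fx=S,fy=S,interpolation=cv2.INTER_CUBIC)
    b=cv2.adaptiveThreshold(g,255,0,0,41,12 if cam=='side' else 6)  # mean, binary
    b[g<90]=0
    cts,hi=cv2.findContours(b,cv2.RETR_CCOMP,1)
    V=cv2.cvtColor(g,8)
    for ct in cts:
        if 600<cv2.contourArea(ct)<12000:
            q=(ct.reshape(-1,2)+.5)/S-.5+[x0,y0]
            r=cv2.minAreaRect((onz(c,q,.015)[:,:2]*1000).astype(np.float32))
            if min(r[1])>35: print(cam,np.round(r[0],1),np.round(r[1],1),round(r[2],1)); cv2.drawContours(V,[ct],-1,(0,0,255),1)
    cv2.imwrite(f'pics/b_{cam}.png',V)
E
```

```text
side [615.1 -77.3] [37.3 81.5] 79.7
side [629.6  -4.9] [56.7 80.5] 79.7
side [645.9  74.8] [55.2 79.9] 78.6
side [662.6 155.1] [56.3 79.8] 79.0
side [629.7  -5.6] [69.7 92.6] 79.7
side [646.1  74.4] [69.8 91.9] 78.9
side [662.2 154.9] [71.4 93.5] 79.9
side [708.5  19.1] [442.9  42. ] 74.1
side [588.1  69.3] [476.7 123.8] 65.4
scene [630.4  -4.5] [54. 79.] 78.7
scene [646.5  76.1] [54.  78.7] 78.1
scene [662.2 156.3] [53.6 78.7] 78.9
scene [ 588.  -131.6] [ 57.9 133.4] 78.8
scene [614.2 -84.3] [68.6 93.3] 78.4
scene [630.3  -4.6] [70.4 94.1] 77.9
scene [646.3  76. ] [71.1 94.1] 78.7
scene [662.5 156.3] [71.5 93.7] 78.9
```

View pics/b_side.png

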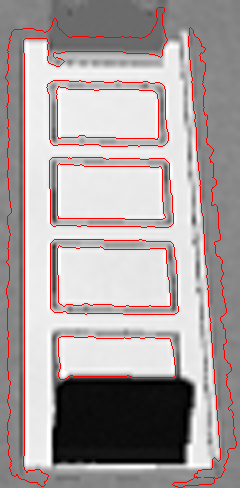

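View pics/b_scene.png

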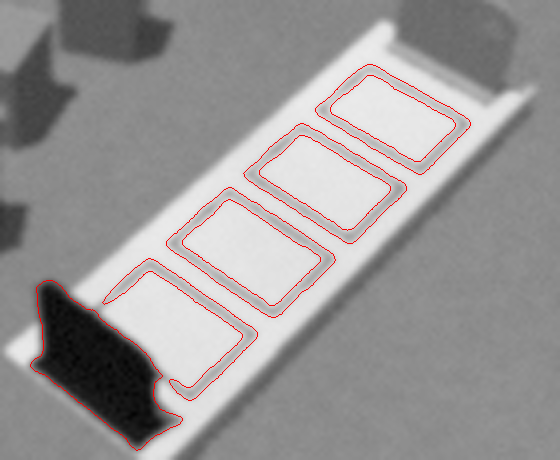

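The two cameras agree to about 1.5 mm. Board yaw is -11.4°. In mm, the places from the black bookend are P1 (614,-85), P2 (630,-5), P3 (646,75) and P4 (662,156). The tool yaw has to equal the box yaw. Blue goes first.

```bash
python3 -m pendant '[0,0,0.6,0,0,0,87, 0.8,-0.9,0,0,0,0.26,87, 0.8,-0.9,0,0,0,0.26,87, 0.8,-0.9,0,0,0,0.26,87, 0.8,-0.9,0,0,0,0.26,87, 0.8,-0.9,0,0,0,0.26,87, 0.8,-0.9,0,0,0,0.26,87, 0.8,-0.9,0,0,0,0.26,70, 0.8,-0.9,0,0,0,0.26,70, 0,0,0,0,0,0,70]' 20; python3 - <<'E'
from h import *
c=env.read_camera('side');print(onz(c,[(257,110)],0.0)*1000)
cv2.imwrite('pics/w1.png',env.read_camera('wrist')['image'][:,:,::-1])
cv2.imwrite('pics/s1.png',c['image'][:,:,::-1])
E
```

```text
time_s: 1.55
tool_pos: [0.4365, 0.333, 0.211]
tool_rot: [-90.1, -0.1, 4.5]
force: [-0.1, 0.4, -0.0]
grip_width: 0.0717
[[610.99085537 414.06622158   0.        ]]
```

View pics/w1.png

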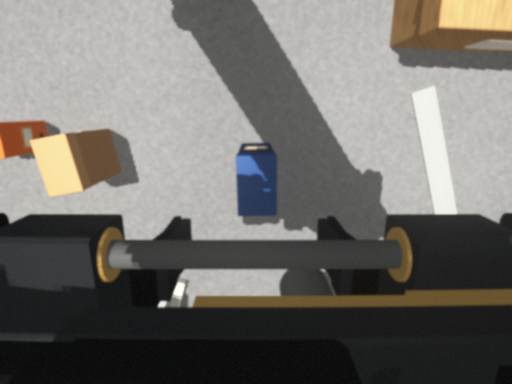

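View pics/s1.png

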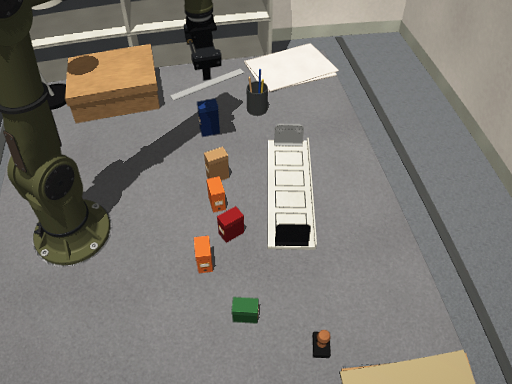

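Wrist view: the blue box is between the fingers, with its top face spanning about (237-277,152-216). Cross-checking that position against the side view.

```bash
python3 - <<'E'
from det import *
c=env.read_camera('wrist')
for t in(20,40):print(top(c,'blue',(256,190),.12,t)[:4])
print(np.round(top(c,'tan',(60,165),.1,25)[:4][0]),top(c,'tan',(60,165),.1,25)[1:4])
E
```

```text
(array([431. , 339.5]), 69.1, 37.1, 4.9)
(array([430.6, 340.7]), 74.3, 39.0, 4.1)
[437. 133.] (59.8, 37.8, 14.9)
```

```bash
python3 -m pendant '[0,0.08,-0.8,0,0,0.03,70, 0,0,-0.8,0,0,0,70, 0,0,-0.8,0,0,0,70, 0,0,-0.75,0,0,0,70, 0,0,0,0,0,0,70, 0,0,0,0,0,0,40, 0,0,0,0,0,0,30, 0,0,0,0,0,0,30, 0,0,0,0,0,0,30, 0,0,0,0,0,0,30]' 20
```

```text
time_s: 2.95
tool_pos: [0.4331, 0.3407, 0.085]
tool_rot: [-90.0, -0.0, 5.3]
force: [-0.9, 0.2, 0.1]
grip_width: 0.0325
```

```bash
python3 -m pendant '[0,0,0,0,0,0,30]'; python3 - <<'E'
from h import *
a=env.read_camera('side')['image'];w=env.read_camera('wrist')['image']
v=np.hstack([cv2.resize(a[40:160,150:300],(500,400)),cv2.resize(w[130:330,130:380],(300,240)).repeat(1,0) if 0 else cv2.copyMakeBorder(cv2.resize(w,(300,225)),0,175,0,0,0)])
cv2.imwrite('pics/g1.png',v[:,:,::-1])
E
```

```text
time_s: 3.08
tool_pos: [0.433, 0.3406, 0.0848]
tool_rot: [-90.0, -0.0, 5.3]
force: [0.2, -0.3, 0.0]
grip_width: 0.0305
```

View pics/g1.png

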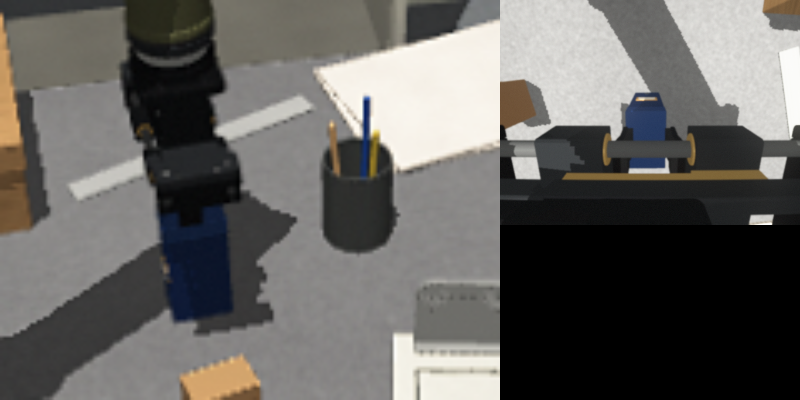

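```bash
python3 -m pendant '[0,0,0,0,0,0,24]'; python3 - <<'E'
from h import *
c=env.read_camera('wrist');o=env.get_obs();print(o['grip_width'],o['effort'])
t=np.array(o['tool_pos'])
print(proj(c,[t,t+[0,0,.019],t+[-.0095,.019,.019],t+[-.0095,-.019,.019],[.435,.335,.12],[.405,.335,.12],[.465,.335,.12]]))
cv2.imwrite('pics/g2.png',cv2.resize(c['image'][120:320,120:390],None,fx=2.5,fy=2.5)[:,:,::-1])
E
```

```text
time_s: 3.3
tool_pos: [0.433, 0.3406, 0.0847]
tool_rot: [-90.0, 0.0, 5.3]
force: [-0.2, -0.2, 0.1]
grip_width: 0.0266
0.025984690155142872 [ 3.55718912e-03 -3.86812484e+01  9.96920541e-01 -2.87587202e+01
  5.05226853e-04  8.57816753e-02 -1.32426376e-04]
[[252.56616777 214.24590569]
 [252.44970813 224.21198369]
 [284.74176437 212.35714755]
 [222.83314292 206.91823489]
 [242.15407973 236.83106263]
 [246.69408283 185.7943696 ]
 [238.01041579 283.5344046 ]]
```

View pics/g2.png

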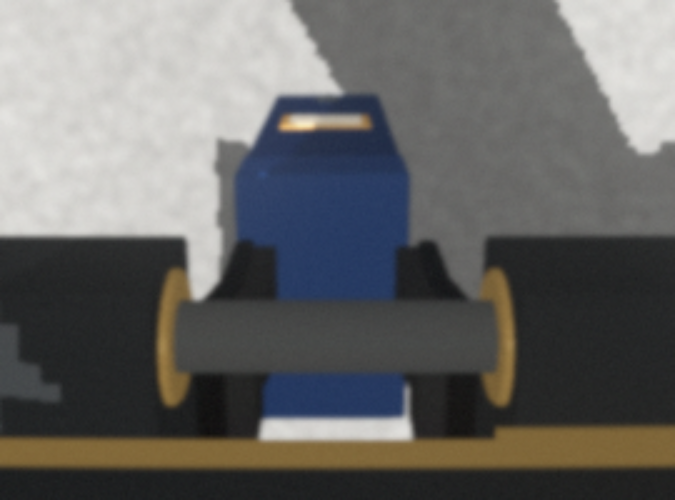

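Reported width is 26 mm, yet the box is 38 mm wide and shows between the fingers at (190-283 row, 215-283 col). That doesn't fit, so I'll do a small test lift and look from the side.

```bash
python3 -m pendant '[0,0,0.3,0,0,0,26,0,0,0.2,0,0,0,26,0,0,0,0,0,0,26]'; python3 - <<'E'
from h import *
a=env.read_camera('side')['image'];w=env.read_camera('wrist')['image']
v=np.hstack([cv2.resize(a[50:150,160:260],(400,400),interpolation=2),cv2.resize(w[100:350,130:380],(400,400))])
cv2.imwrite('pics/g3.png',v[:,:,::-1])
E
```

```text
time_s: 3.72
tool_pos: [0.4338, 0.3413, 0.1062]
tool_rot: [-89.9, -0.1, 5.3]
force: [-0.7, -0.5, -0.0]
grip_width: 0.0262
```

View pics/g3.png

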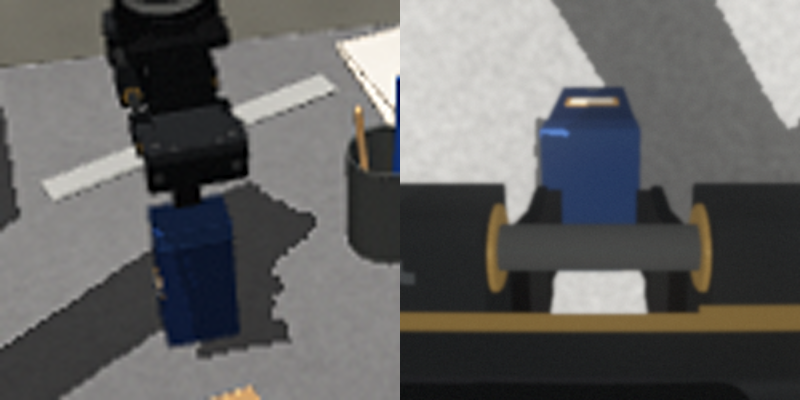

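```bash
python3 - <<'E'
from h import *
o=env.get_obs();t=np.array(o['tool_pos']);print(t,o['force'],o['grip_width'],o['wrist_torque'])
cs={n:env.read_camera(n) for n in('side','scene','wrist')}
V=[]
for n,c in cs.items():
    P=np.vstack([[t,t+[0,0,.019],t+[0,0,.07]],[[.435+a*.03-b*.0016,.336+b*.019+a*.0025,z] for z in(0,.12) for a,b in((1,1),(1,-1),(-1,-1),(-1,1))]])
    q=proj(c,P);print(n,np.round(q[:3],1).tolist())
    m=q[3:].mean(0).astype(int);h=60 if n!='wrist' else 110
    x0,y0=np.clip(m-h,0,None);s=400/(2*h)
    im=cv2.resize(c['image'][y0:y0+2*h,x0:x0+2*h],(400,400),interpolation=cv2.INTER_CUBIC)
    for i,p in enumerate(q):
        cv2.circle(im,tuple(np.round((p-[x0,y0]+.5)*s).astype(int)),3,(255,255,0) if i<3 else ((0,255,0) if i>=7 else (255,0,0)),-1)
    V.append(im)
cv2.imwrite('pics/d1.png',cv2.resize(np.hstack(V),(800,267))[:,:,::-1]);
cv2.imwrite('pics/d1a.png',np.hstack(V[:2])[:,:,::-1]);cv2.imwrite('pics/d1b.png',V[2][:,:,::-1])
E
```

```text
[0.43309734 0.34069125 0.10500144] [-0.55351275 -1.12863977 -0.09425868] 0.026146254358672866 [ 0.01669139 -0.04746541  0.02773131]
side [[206.1, 105.9], [205.7, 101.2], [204.5, 88.3]]
scene [[292.8, 107.5], [293.1, 102.3], [294.2, 87.8]]
wrist [[252.8, 214.9], [252.7, 224.9], [252.3, 264.8]]
```

View pics/d1a.png

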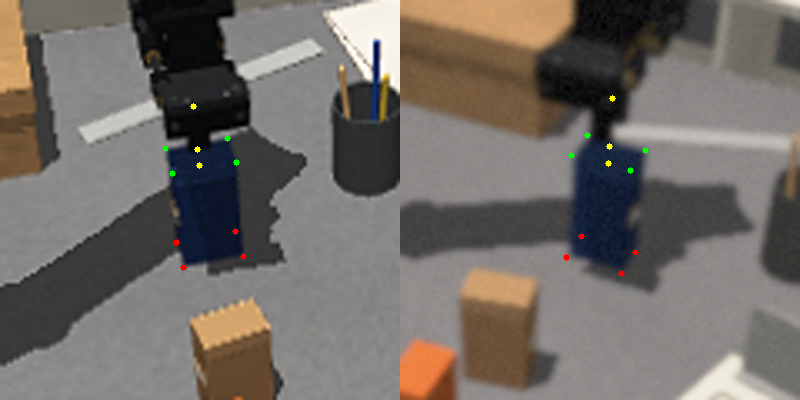

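View pics/d1b.png

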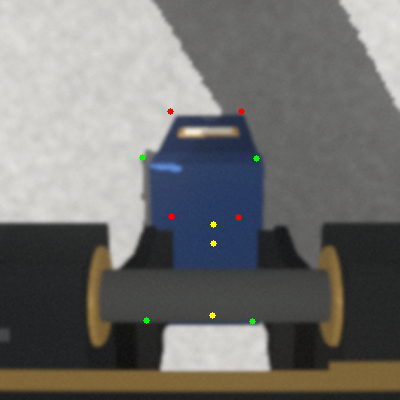

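The box hasn't been lifted: its base corners are still at z=0 and there's no weight on the wrist. I'll reopen and watch the fingers.

```bash
python3 -m pendant '[0,0,0.9,0,0,0,87,0,0,0.9,0,0,0,87,0,0,0.5,0,0,0,87,0,0,0,0,0,0,87,0,0,0,0,0,0,87]'; python3 - <<'E'
from h import *
o=env.get_obs();t=np.array(o['tool_pos']);print(t,o['grip_width'])
c={n:env.read_camera(n) for n in('side','wrist','scene')}
for n in c: print(n,np.round(proj(c[n],[t,t+[0,.0435,0],t-[0,.0435,0],t+[0,0,.07]]),1).tolist())
v=np.hstack([cv2.resize(c['side']['image'][20:150,150:280],(400,400),interpolation=2),cv2.resize(c['scene']['image'][20:150,230:360],(400,400))])
cv2.imwrite('pics/g4.png',v[:,:,::-1])
cv2.imwrite('pics/g4w.png',c['wrist']['image'][:,:,::-1])
E
```

```text
time_s: 4.6
tool_pos: [0.4324, 0.3402, 0.1954]
tool_rot: [-90.1, 0.1, 5.3]
force: [0.6, -0.5, 0.3]
grip_width: 0.0679
[0.43243176 0.34020475 0.195422  ] 0.06793711331502889
side [[203.8, 83.0], [202.3, 74.7], [205.3, 91.7], [202.0, 63.8]]
wrist [[252.7, 214.6], [316.3, 220.1], [188.6, 208.9], [252.0, 264.0]]
scene [[294.3, 81.8], [300.7, 75.7], [287.6, 88.2], [295.9, 59.7]]
```

View pics/g4.png

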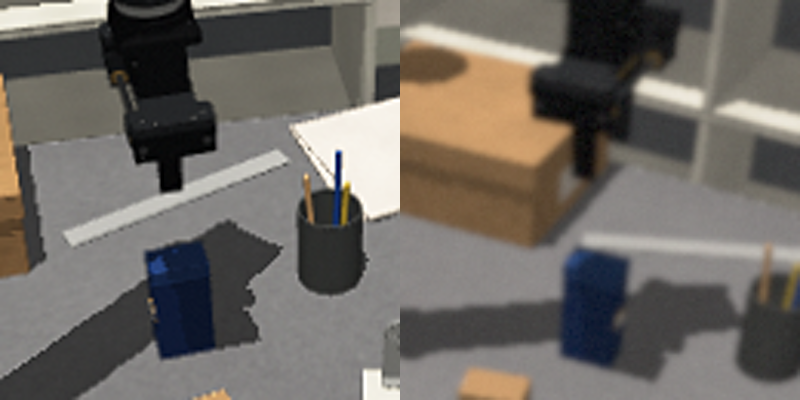

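View pics/g4w.png

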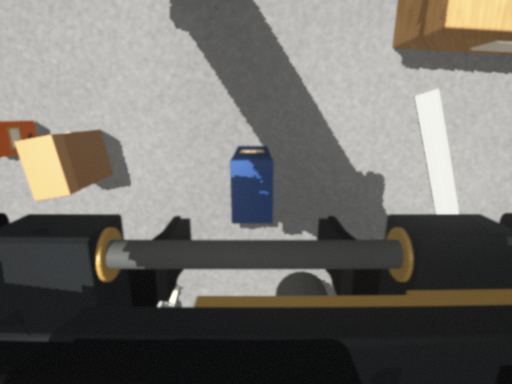

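The fingertip looks higher in both fixed views than the reported TCP implies. I'll triangulate it.

```bash
python3 - <<'E'
from h import *
c={n:env.read_camera(n) for n in('side','scene')}
V=[]
for n,(x,y) in dict(side=(180,40),scene=(265,40)).items():
    V.append(cv2.resize(c[n]['image'][y:y+60,x:x+50],None,fx=8,fy=8,interpolation=cv2.INTER_NEAREST))
v=np.hstack(V);v=cv2.convertScaleAbs(v,alpha=2,beta=10);cv2.imwrite('pics/tip.png',v[:,:,::-1])
E
```

```text
(no output)
```

View pics/tip.png

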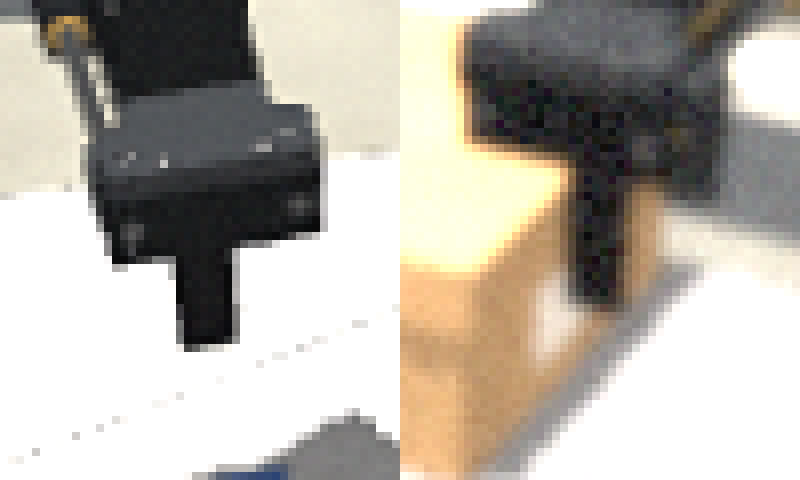

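```bash
python3 - <<'E'
from h import *
c={n:env.read_camera(n) for n in('side','scene')}
def tri(a,b):
    o1,d1=ray(c['side'],[a]);o2,d2=ray(c['scene'],[b]);d1=d1[0];d2=d2[0]
    s=np.linalg.lstsq(np.c_[d1,-d2],o2-o1,rcond=None)[0];p=o1+s[0]*d1;q=o2+s[1]*d2
    return np.round((p+q)/2*1000,1),round(np.linalg.norm(p-q)*1000,1)
print(tri((205.6,83.),(289.5,77.6)))
# blue box top corners / body bottom edge check
o=env.get_obs();print(o['tool_pos'],o['grip_width'])
E
```

```text
(array([435.9, 296.4, 229.1]), np.float64(3.1))
[0.4328392  0.34047645 0.19624668] 0.08613828202736312
```

```bash
python3 - <<'E'
from h import *
c={n:env.read_camera(n) for n in('side','scene','wrist')}
def tri(a,b):
    o1,d1=ray(c['side'],[a]);o2,d2=ray(c['scene'],[b]);d1=d1[0];d2=d2[0]
    s=np.linalg.lstsq(np.c_[d1,-d2],o2-o1,rcond=None)[0];p=o1+s[0]*d1;q=o2+s[1]*d2
    return np.round((p+q)/2*1000,1),round(np.linalg.norm(p-q)*1000,1)
print(tri((194.5,72.5),(273.6,57.6)), tri((219.6,68.5),(304,64)))
for z in(.196,.213,.229): print(z,np.round(proj(c['wrist'],[[.4233,.340+s,z] for s in(.043,-.043)]),1).tolist())
from det import top
for n,s,z in(('blue',(250,190),.12),('tan',(45,165),.1)): print(n,top(c['wrist'],n,s,z,25)[:4])
print('side blue',top(c['side'],'b',(209,105),.12,22)[:4])
E
```

```text
(array([405.7, 253.9, 300. ]), np.float64(2.0)) (array([479.4, 289. , 282.5]), np.float64(7.8))
0.196 [[316.3, 205.9], [189.1, 194.7]]
0.213 [[321.7, 214.1], [183.5, 201.9]]
0.229 [[327.6, 223.1], [177.2, 210.0]]
blue (array([430.4, 339.1]), 71.6, 37.7, 5.9)
tan (array([437. , 132.5]), 59.4, 37.6, 14.8)
side blue (array([433.2, 274. ]), 170.7, 62.1, 84.8)
```

The whole gripper sits about 33 mm higher than the state reports. The tip and body heights both show this, with a 71 mm body-to-tip spacing as specified. So true z = reported + 33 mm; I'll descend to a reported z of 0.053 and check.

```bash
python3 -m pendant '[0,-0.05,-0.9,0,0,0,72, 0,0,-0.9,0,0,0,72, 0,0,-0.9,0,0,0,72, 0,0,-0.5,0,0,0,72, 0,0,-0.35,0,0,0,72, 0,0,0,0,0,0,72]' 20;  python3 - <<'E'
from h import *
a=env.read_camera('side')['image'];w=env.read_camera('wrist')['image']
v=np.hstack([cv2.resize(a[50:150,160:260],(400,400),interpolation=2),cv2.resize(w[100:350,130:380],(400,400))])
cv2.imwrite('pics/g5.png',v[:,:,::-1])
E
```

```text
time_s: 5.85
tool_pos: [0.4326, 0.3383, 0.0541]
tool_rot: [-90.1, 0.1, 5.3]
force: [-0.1, -0.7, 0.4]
grip_width: 0.0718
```

View pics/g5.png

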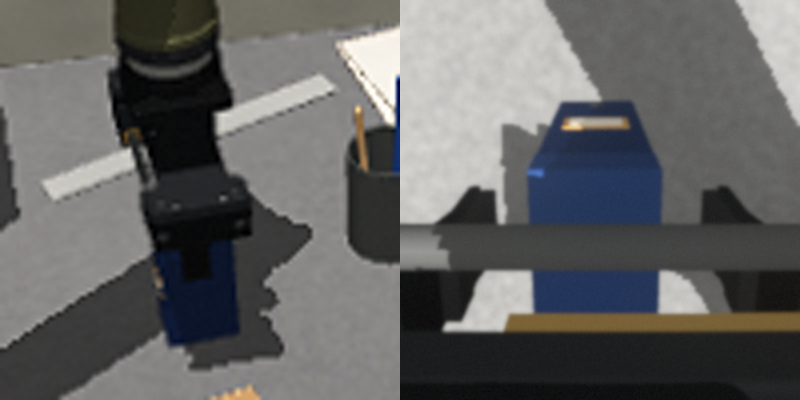

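Now the near finger overlaps the box face. Closing.

```bash
python3 -m pendant '[0,0,0,0,0,0,55, 0,0,0,0,0,0,42, 0,0,0,0,0,0,30, 0,0,0,0,0,0,30, 0,0,0,0,0,0,30, 0,0,0,0,0,0,30]' 25; python3 -m pendant '[0,0,0.25,0,0,0,30,0,0,0.25,0,0,0,30,0,0,0,0,0,0,30,0,0,0,0,0,0,30]';python3 - <<'E'
from h import *
a=env.read_camera('side')['image'];w=env.read_camera('wrist')['image']
v=np.hstack([cv2.resize(a[50:150,160:260],(400,400),interpolation=2),cv2.resize(w[100:350,130:380],(400,400))])
cv2.imwrite('pics/g6.png',v[:,:,::-1])
E
```

```text
time_s: 6.7
tool_pos: [0.4331, 0.3386, 0.0549]
tool_rot: [-90.0, -0.0, 5.3]
force: [-1.0, -0.5, 0.8]
grip_width: 0.038
time_s: 7.2
tool_pos: [0.4329, 0.3386, 0.0748]
tool_rot: [-90.0, 0.0, 5.3]
force: [-0.4, 1.2, -3.7]
grip_width: 0.0379
```

View pics/g6.png

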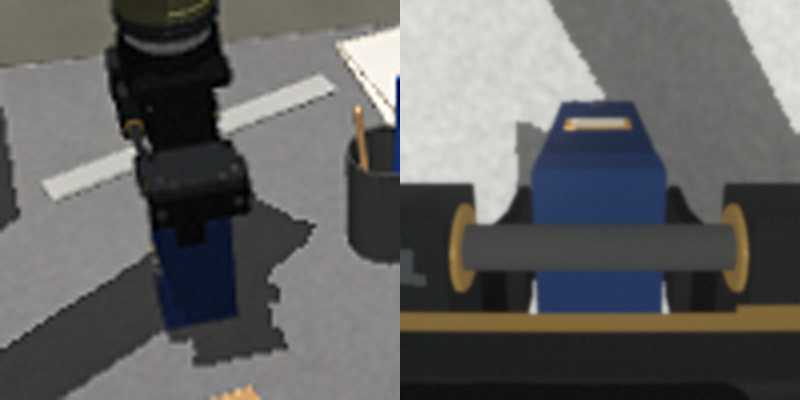

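Blue is gripped: width 38 mm, about 4 N of weight. Carrying it to P1.

```bash
python3 -m pendant '[0,0,0.6,0,0,0,30, 0,0,0.6,0,0,0,30, 0.3,-0.6,0,0,0,-0.1,30, 0.4,-0.9,0,0,0,-0.15,30, 0.4,-0.9,0,0,0,-0.15,30, 0.4,-0.9,0,0,0,-0.15,30, 0.4,-0.9,0,0,0,-0.15,30, 0.4,-0.9,0,0,0,-0.15,30, 0.4,-0.9,0,0,0,-0.15,30, 0.4,-0.9,0,0,0,-0.15,30]' && python3 -m pendant '[0.4,-0.9,0,0,0,-0.15,30, 0.4,-0.9,0,0,0,-0.15,30, 0.4,-0.9,0,0,0,-0.15,30, 0.3,-0.9,0,0,0,-0.15,30, 0.3,-0.6,0,0,0,-0.07,30, 0,0,0,0,0,0,30, 0,0,0,0,0,0,30]'
python3 - <<'E'
from h import *
c=env.read_camera('side');a=c['image'];w=env.read_camera('wrist')['image']
v=np.hstack([cv2.resize(a[120:270,220:370],(400,400),interpolation=2),cv2.resize(w,(400,300)).copy() if 0 else cv2.copyMakeBorder(cv2.resize(w,(400,300)),0,100,0,0,0)])
cv2.imwrite('pics/p1.png',v[:,:,::-1])
E
```

```text
time_s: 8.55
tool_pos: [0.5567, 0.0597, 0.1218]
tool_rot: [-90.1, 0.1, -6.3]
force: [0.7, 0.9, -2.8]
grip_width: 0.0376
time_s: 9.43
tool_pos: [0.6281, -0.1053, 0.1218]
tool_rot: [-90.0, 0.1, -12.9]
force: [-0.6, 0.8, -3.0]
grip_width: 0.0378
```

View pics/p1.png

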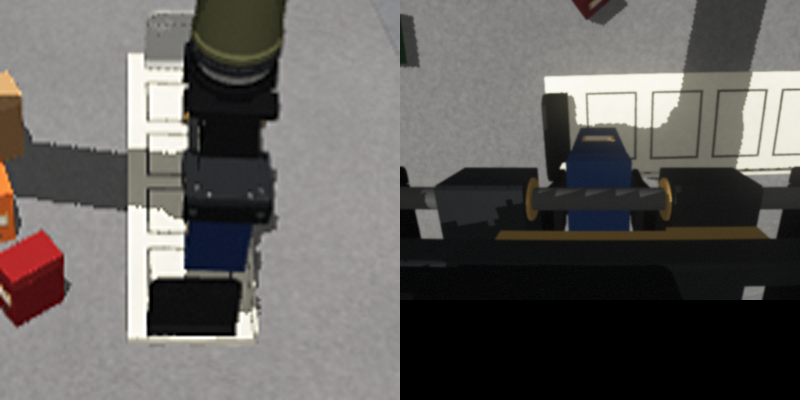

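I overshot by about 20 mm by miscounting rows. Before lowering, I'll measure where the box sits in the grip from the wrist view.

```bash
python3 - <<'E'
from h import *
c=env.read_camera('wrist');w=c['image']
cv2.imwrite('pics/w2.png',cv2.resize(w[140:310,180:360],None,fx=4,fy=3.5)[:,:,::-1])
o=env.get_obs();print(o['tool_pos'],c['cam_to_world'][:3,3])
E
```

```text
[ 0.62867142 -0.10402703  0.12246749] [ 0.56238158 -0.08845137  0.32073255]
```

View pics/w2.png

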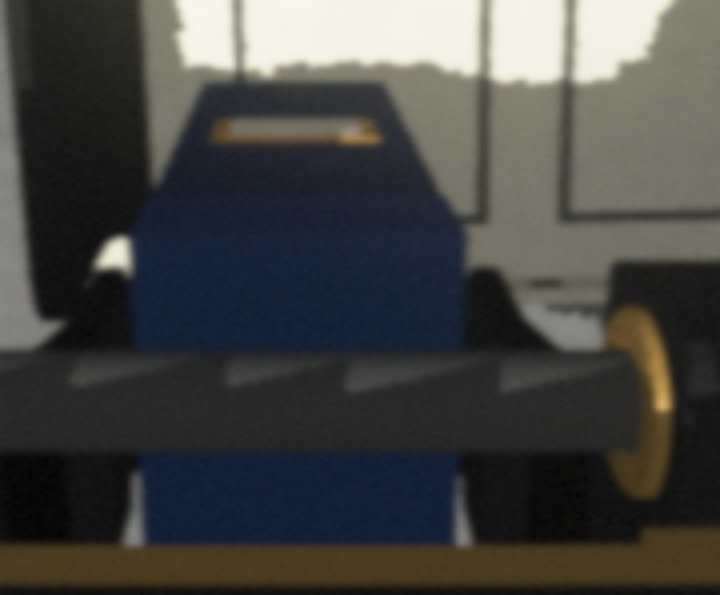

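```bash
python3 - <<'E'
from h import *
c=env.read_camera('wrist');o=env.get_obs();t=np.array(o['tool_pos']);y=np.radians(o['tool_rot'][2])
for z in(.154,.187):
    p=onz(c,[(213.3,206.3),(296.2,206.3)],z);d=(p-t)[:,:2]*1000
    u=np.array([np.cos(y),np.sin(y)]);v=np.array([-np.sin(y),np.cos(y)])
    print(z,d@u,d@v)
E
```

```text
0.154 [-15.94968663 -15.91889074] [-22.24958369  24.75527489]
0.187 [-26.26874529 -26.24403775] [-17.72236502  19.98963925]
```

At the true height the box reads 37.7 mm wide, which confirms the 33 mm offset. Its centre is 3.7 mm ahead of the TCP. Correcting and lowering.

```bash
python3 -m pendant '[-0.47,0.46,0,0,0,0.15,30, 0,0,-0.5,0,0,0,30, 0,0,-0.5,0,0,0,30, 0,0,-0.2,0,0,0,30, 0,0,-0.06,0,0,0,30, 0,0,0,0,0,0,30, 0,0,0,0,0,0,30]'
```

```text
time_s: 10.5
tool_pos: [0.6109, -0.0872, 0.073]
tool_rot: [-90.0, -0.1, -11.4]
force: [0.1, -0.0, -2.3]
grip_width: 0.0378
```

```bash
python3 -m pendant '[0,0.04,-0.07,0,0,0,30, 0,0,0,0,0,0,30]';python3 -m pendant '[0,0,-0.03,0,0,0,30, 0,0,0,0,0,0,30]'
```

```text
time_s: 10.75
tool_pos: [0.6106, -0.0852, 0.0699]
tool_rot: [-90.0, -0.0, -11.4]
force: [0.3, 0.1, -1.9]
grip_width: 0.0381
time_s: 11.0
tool_pos: [0.6107, -0.0853, 0.0699]
tool_rot: [-90.0, -0.1, -11.4]
force: [-2.1, 0.4, 5.4]
grip_width: 0.0378
```

Contact (+5.4 N). Releasing and retreating, then checking.

```bash
python3 -m pendant '[0,0,0,0,0,0,50, 0,0,0,0,0,0,58, 0,0,0,0,0,0,58, 0,0,0.6,0,0,0,58, 0,0,0.9,0,0,0,58, 0,0,0.9,0,0,0,65, -0.9,0.3,0.3,0,0,0,70, -0.9,0.9,0,0,0,0,70, -0.9,0.9,0,0,0,0,70, -0.9,0.9,0,0,0,0,70]'
python3 - <<'E'
from h import *
c=env.read_camera('side');a=c['image'];w=env.read_camera('wrist')['image']
v=np.hstack([cv2.resize(a[120:270,190:340],(400,400),interpolation=2),cv2.copyMakeBorder(cv2.resize(w,(400,300)),0,100,0,0,0)])
cv2.imwrite('pics/p2.png',v[:,:,::-1])
E
```

```text
time_s: 12.25
tool_pos: [0.4651, 0.0357, 0.1764]
tool_rot: [-90.0, -0.0, -11.4]
force: [0.8, 1.8, 0.7]
grip_width: 0.0701
```

View pics/p2.png

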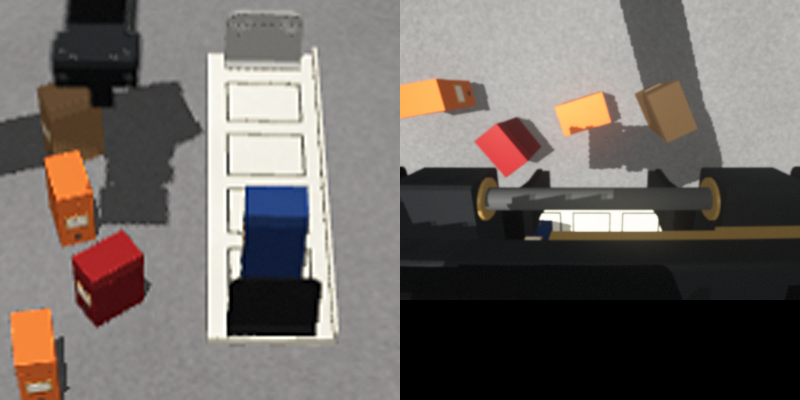

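```bash
python3 - <<'E'
from det import *
c=env.read_camera('side');print(top(c,'b',(293,197),.135,18)[:4]);print('tan',top(c,'tan',(212,154),.1,16)[:4])
w=env.read_camera('wrist')
print(top(w,'t',(844,140) if 0 else (855-1,1) if 0 else (int(660*1.28)-512 if 0 else 845-0,0) if 0 else (int(655*1.28-512),int(110*1.28)),.1,25)[:4])
print(env.get_obs()['tool_pos'])
E
```

```text
(array([612.8, -90.1]), 55.8, 33.4, -10.3)
tan (array([429.2, 116.6]), 58.0, 50.5, -75.3)
(array([435.2, 125.4]), 68.9, 51.8, 15.1)
[0.4661396  0.03519674 0.1766705 ]
```

Blue reads in place. Side-view y runs about 4.5 mm low at lid height, which the grasp confirmed, so its true offset is under 1 mm. Now tan at (437,132.5), yaw 15.

```bash
python3 -m pendant '[-0.25,0.81,0,0,0,0.88,70, -0.24,0.81,0,0,0,0.88,66, -0.24,0.81,0,0,0,0.88,66, 0,0,0,0,0,0,66, 0,0,0,0,0,0,66]'
python3 - <<'E'
from det import *
w=env.read_camera('wrist');cv2.imwrite('pics/w3.png',w['image'][:,:,::-1])
E
```

```text
time_s: 13.08
tool_pos: [0.438, 0.1304, 0.1763]
tool_rot: [-90.0, 0.0, 14.8]
force: [-0.8, 0.3, -0.7]
grip_width: 0.066
```

View pics/w3.png

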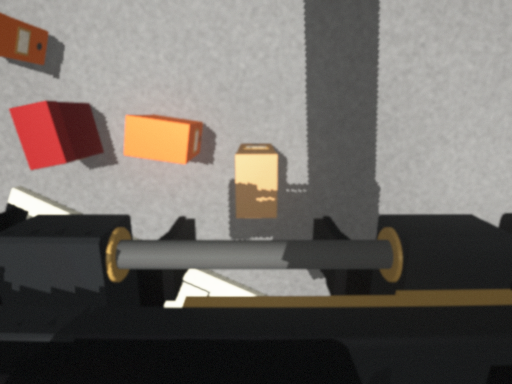

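```bash
python3 - <<'E'
from det import *
w=env.read_camera('wrist');p=onz(w,[(235,153),(278,153),(278,217.5),(236,217.5)],.1)*1000
print(np.round(p,1).tolist(),p.mean(0));print('red',top(w,'r',(40,130),.08,25)[:4]);print('or',top(w,'r',(155,138),.08,25)[:4])
E
```

```text
[[411.7, 106.8, 100.0], [401.9, 143.9, 100.0], [460.4, 160.6, 100.0], [470.5, 122.3, 100.0]] [436.12211872 133.42300789 100.        ]
red (array([446.6, -81.2]), 59.0, 36.7, 25.1)
or (array([421.4,  30.2]), 59.7, 38.2, -83.9)
```

```bash
python3 -m pendant '[-0.04,0.04,-0.9,0,0,0,66, 0,0,-0.9,0,0,0,66, 0,0,-0.9,0,0,0,66, 0,0,-0.6,0,0,0,66, 0,0,-0.3,0,0,0,66, 0,0,0,0,0,0,55, 0,0,0,0,0,0,42, 0,0,0,0,0,0,30, 0,0,0,0,0,0,30, 0,0,0,0,0,0,30]' 25;python3 -m pendant '[0,0,0,0,0,0,30, 0,0,0.25,0,0,0,30,0,0,0.25,0,0,0,30,0,0,0,0,0,0,30]'
```

```text
time_s: 14.42
tool_pos: [0.4361, 0.1336, 0.0331]
tool_rot: [-90.0, -0.1, 15.0]
force: [0.5, -0.6, 4.3]
grip_width: 0.0377
time_s: 14.92
tool_pos: [0.436, 0.1338, 0.0532]
tool_rot: [-90.0, -0.1, 15.0]
force: [0.8, 0.6, -2.1]
grip_width: 0.0379
```

```bash
python3 -m pendant '[0,0,0.6,0,0,0,30, 0,0,0.5,0,0,0,30, 0.81,-0.58,0,0,0,-0.44,30, 0.81,-0.58,0,0,0,-0.44,30, 0.81,-0.58,0,0,0,-0.44,30, 0.81,-0.58,0,0,0,-0.44,30, 0.81,-0.58,0,0,0,-0.44,30, 0.81,-0.58,0,0,0,-0.44,30, 0,0,0,0,0,0,30, 0,0,0,0,0,0,30]'
python3 - <<'E'
from h import *
c=env.read_camera('wrist');w=c['image']
cv2.imwrite('pics/w4.png',cv2.resize(w[140:310,180:360],None,fx=4,fy=3.5)[:,:,::-1])
o=env.get_obs();print(o['tool_pos'],c['cam_to_world'][:3,3])
E
```

```text
time_s: 16.18
tool_pos: [0.6289, -0.0052, 0.0955]
tool_rot: [-90.0, 0.1, -11.4]
force: [-0.2, 0.9, -1.9]
grip_width: 0.0378
[ 0.62883308 -0.00460653  0.09578022] [0.56264955 0.00890214 0.29404464]
```

View pics/w4.png

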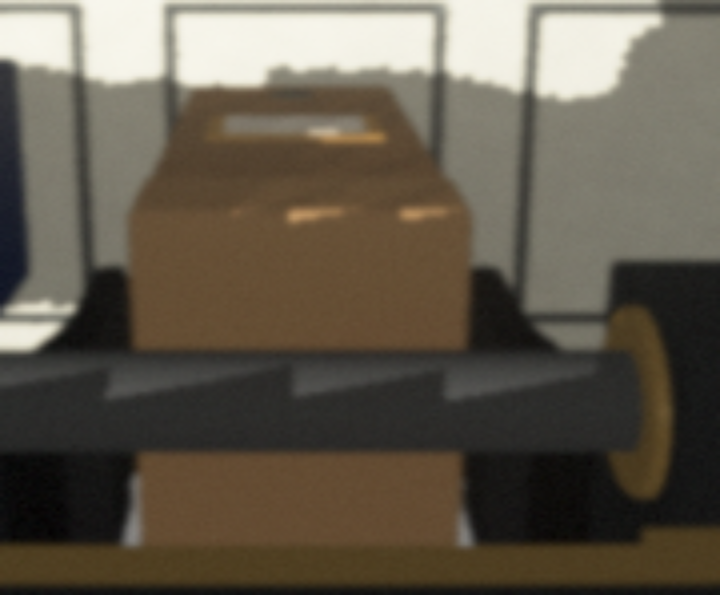

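```bash
python3 - <<'E'
from h import *
c=env.read_camera('wrist');o=env.get_obs();t=np.array(o['tool_pos']);y=np.radians(o['tool_rot'][2])
u=np.array([np.cos(y),np.sin(y)]);v=np.array([-np.sin(y),np.cos(y)])
p=onz(c,[(212.5,199.4),(297.5,199.4)],.1625);d=(p-t)[:,:2]*1000;print(d@u,d@v)
p=onz(c,[(223,142.9),(290.5,142.9)],.015);d=(p-t)[:,:2]*1000;print('outline',d@u,d@v)
E
```

```text
[-29.97637613 -29.94175297] [-17.91812074  19.89847042]
outline [-40.53273176 -40.49181772] [-27.23241152  33.58754177]
```

```bash
python3 -m pendant '[0.04,0.02,-0.4,0,0,0,30, 0,0,-0.4,0,0,0,30, 0,0,-0.25,0,0,0,30, 0,0,-0.09,0,0,0,30, 0,0,0,0,0,0,30, 0,0,0,0,0,0,30]';python3 -m pendant '[0,0,-0.05,0,0,0,30, 0,0,0,0,0,0,30]'
```

```text
time_s: 17.02
tool_pos: [0.632, -0.005, 0.0514]
tool_rot: [-90.0, -0.1, -11.4]
force: [0.5, -0.1, -2.5]
grip_width: 0.0379
time_s: 17.27
tool_pos: [0.6314, -0.0049, 0.0489]
tool_rot: [-90.0, -0.0, -11.4]
force: [-1.1, -0.0, -2.0]
grip_width: 0.038
```

```bash
python3 -m pendant '[0,0,-0.03,0,0,0,30, 0,0,0,0,0,0,30]'; python3 -m pendant '[0,0,0,0,0,0,48, 0,0,0,0,0,0,54, 0,0,0,0,0,0,54, 0,0,0.6,0,0,0,54, 0,0,0.9,0,0,0,54, 0,0,0.9,0,0,0,60, 0,0,0.5,0,0,0,70, -0.9,0,0,0,0,0.3,70, -0.9,0,0,0,0,0.3,70, -0.9,-0.4,0,0,0,0.6,70]'
```

```text
time_s: 17.52
tool_pos: [0.6319, -0.005, 0.0483]
tool_rot: [-90.0, -0.1, -11.4]
force: [-0.2, -1.3, 1.6]
grip_width: 0.0382
time_s: 18.77
tool_pos: [0.522, -0.0197, 0.1628]
tool_rot: [-90.0, 0.1, 0.9]
force: [0.9, 0.5, 0.8]
grip_width: 0.07
```

```bash
python3 -m pendant '[-0.64,-0.5,0,0,0,0.82,70, -0.64,-0.5,0,0,0,0.82,70, -0.64,-0.5,0,0,0,0.82,70, 0,0,0,0,0,0,66, 0,0,0,0,0,0,66]'
python3 - <<'E'
from det import *
w=env.read_camera('wrist');cv2.imwrite('pics/w5.png',w['image'][:,:,::-1])
c=env.read_camera('side');cv2.imwrite('pics/s5.png',cv2.resize(c['image'][80:330,180:340],None,fx=2.4,fy=2.4,interpolation=2)[:,:,::-1])
print(top(w,'r',(255,175),.08,25)[:4])
E
```

```text
time_s: 19.4
tool_pos: [0.447, -0.0803, 0.1635]
tool_rot: [-90.0, -0.0, 25.2]
force: [0.8, 0.9, 0.0]
grip_width: 0.0664
(array([437.6, -85.5]), 38.9, 37.1, 25.1)
```

View pics/w5.png

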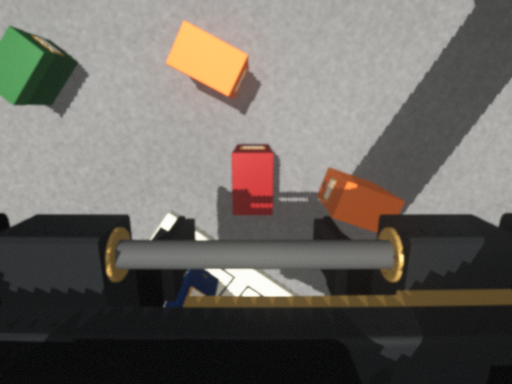

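View pics/s5.png

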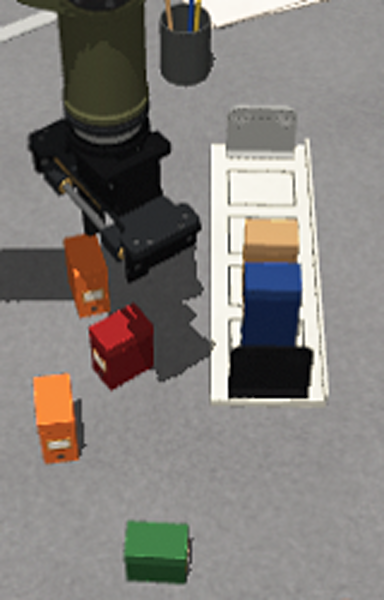

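Blue and tan stand in P1 and P2. The red box is centred under the gripper, with its top at cols 232-273, rows 153-214.

```bash
python3 - <<'E'
from det import *
w=env.read_camera('wrist');p=onz(w,[(232,153),(273,153),(273,214),(233,214)],.08)*1000
print(np.round(p,1).tolist(),p.mean(0),np.linalg.norm(p[0]-p[1]),np.linalg.norm(p[1]-p[2]));print(env.get_obs()['tool_pos'])
print('green',top(w,'g',(25,60),.06,25)[:4])
E
```

```text
[[427.9, -110.3, 80.0], [411.9, -76.3, 80.0], [464.8, -50.4, 80.0], [481.2, -85.2, 80.0]] [446.45744254 -80.52854283  80.        ] 37.57480512915868 58.891132795560196
[ 0.44717537 -0.08023652  0.16341546]
green (array([ 443.3, -332.5]), 60.0, 37.5, -13.9)
```

```bash
python3 -m pendant '[0,0,-0.9,0,0,0,66, 0,0,-0.9,0,0,0,66, 0,0,-0.9,0,0,0,66, 0,0,-0.6,0,0,0,66, 0,0,-0.35,0,0,0,66, 0,0,0,0,0,0,55, 0,0,0,0,0,0,42, 0,0,0,0,0,0,30, 0,0,0,0,0,0,30, 0,0,0,0,0,0,30]' 25;python3 -m pendant '[0,0,0,0,0,0,30, 0,0,0.25,0,0,0,30,0,0,0.25,0,0,0,30,0,0,0,0,0,0,30]'
```

```text
time_s: 20.8
tool_pos: [0.4475, -0.081, 0.0183]
tool_rot: [-90.0, -0.1, 25.2]
force: [0.3, -0.3, 3.8]
grip_width: 0.0375
time_s: 21.3
tool_pos: [0.4473, -0.0809, 0.0384]
tool_rot: [-90.0, -0.1, 25.2]
force: [0.7, 0.6, -1.5]
grip_width: 0.0377
```

```bash
python3 -m pendant '[0,0,0.9,0,0,0,30, 0,0,0.9,0,0,0,30, 0.5,0.8,0.7,0,0,-0.46,30, 0.5,0.8,0,0,0,-0.46,30, 0.5,0.8,0,0,0,-0.46,30, 0.5,0.8,0,0,0,-0.46,30, 0.75,0.18,0,0,0,-0.46,30, 0.75,0.18,0,0,0,-0.46,30, 0.75,0.18,0,0,0,-0.46,30, 0.76,0.18,0,0,0,-0.44,30]'; python3 -m pendant '[0,0,-0.9,0,0,0,30, 0,0,-0.7,0,0,0,30, 0,0,0,0,0,0,30, 0,0,0,0,0,0,30]'
python3 - <<'E'
from h import *
c=env.read_camera('wrist');w=c['image']
cv2.imwrite('pics/w6.png',cv2.resize(w[140:310,180:360],None,fx=4,fy=3.5)[:,:,::-1])
o=env.get_obs();print(o['tool_pos'],c['cam_to_world'][:3,3])
E
```

```text
time_s: 22.55
tool_pos: [0.6476, 0.0762, 0.1368]
tool_rot: [-90.0, 0.1, -11.5]
force: [1.1, 0.1, -1.6]
grip_width: 0.0377
time_s: 23.05
tool_pos: [0.6476, 0.0759, 0.0745]
tool_rot: [-90.0, -0.1, -11.4]
force: [0.6, -0.2, -1.4]
grip_width: 0.0373
[0.64808181 0.07591588 0.07514571] [0.58074563 0.09005152 0.27284985]
```

View pics/w6.png

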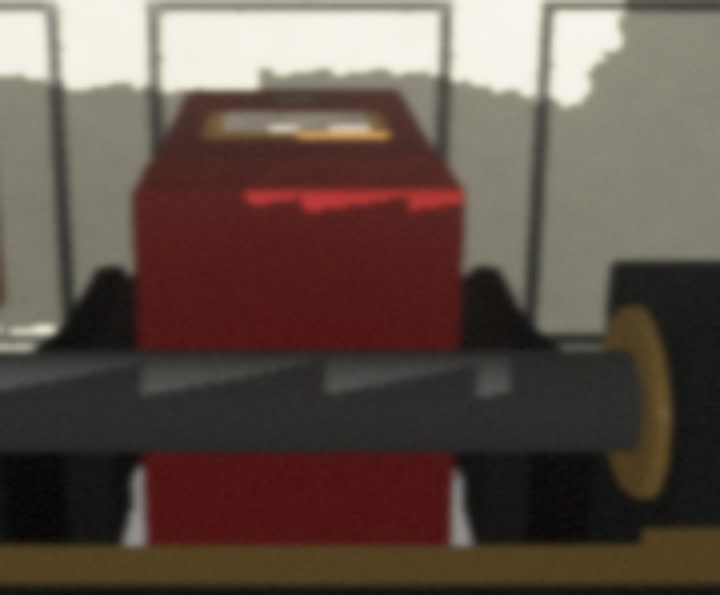

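```bash
python3 - <<'E'
from h import *
c=env.read_camera('wrist');o=env.get_obs();t=np.array(o['tool_pos']);y=np.radians(o['tool_rot'][2])
u=np.array([np.cos(y),np.sin(y)]);v=np.array([-np.sin(y),np.cos(y)])
p=onz(c,[(213.7,193.7),(295.7,193.7)],.137);d=(p-t)[:,:2]*1000;print(d@u,d@v)
p=onz(c,[(218.5,142.6),(291.5,142.6)],.015);d=(p-t)[:,:2]*1000;print('outline',d@u,d@v)
E
```

```text
[-31.67914963 -31.65405616] [-17.80344036  19.82165774]
outline [-42.6833832  -42.65782285] [-28.73665116  32.13745632]
```

```bash
python3 -m pendant '[0.03,0.01,-0.4,0,0,0,30, 0,0,-0.35,0,0,0,30, 0,0,-0.2,0,0,0,30, 0,0,-0.06,0,0,0,30, 0,0,0,0,0,0,30, 0,0,0,0,0,0,30]';python3 -m pendant '[0,0,-0.04,0,0,0,30, 0,0,0,0,0,0,30]'
```

```text
time_s: 23.9
tool_pos: [0.6482, 0.076, 0.0332]
tool_rot: [-90.0, 0.0, -11.4]
force: [-0.8, -1.6, 1.0]
grip_width: 0.0376
time_s: 24.15
tool_pos: [0.6483, 0.0759, 0.0332]
tool_rot: [-90.0, 0.0, -11.4]
force: [-4.4, -0.4, 9.0]
grip_width: 0.0379
```

```bash
python3 -m pendant '[0,0,0,0,0,0,48, 0,0,0,0,0,0,54, 0,0,0,0,0,0,54, 0,0,0.6,0,0,0,54, 0,0,0.9,0,0,0,54, 0,0,0.9,0,0,0,60, 0,0,0.6,0,0,0,70, -0.9,-0.5,0,0,0,0,70, -0.9,-0.9,0,0,0,-0.1,70, -0.6,-0.9,0,0,0,-0.15,70]'; python3 -m pendant '[-0.4,-0.9,0,0,0,0,70, -0.4,-0.9,0,0,0,0,70, -0.4,-0.9,0,0,0,0,70, -0.4,-0.9,0,0,0,0,70, -0.4,-0.9,0,0,0,0,70, -0.4,-0.9,0,0,0,0,70, -0.4,-0.9,0,0,0,0,66, 0.08,-0.9,0,0,0,0,66, 0,-0.75,0,0,0,0,66, 0,0,0,0,0,0,66]'
python3 - <<'E'
from det import *
w=env.read_camera('wrist');cv2.imwrite('pics/w7.png',w['image'][:,:,::-1])
c=env.read_camera('side');cv2.imwrite('pics/s7.png',cv2.resize(c['image'][80:330,180:340],None,fx=2.4,fy=2.4,interpolation=2)[:,:,::-1])
E
```

```text
time_s: 25.4
tool_pos: [0.5509, -0.0165, 0.1515]
tool_rot: [-90.0, 0.0, -13.9]
force: [0.3, 0.4, 1.0]
grip_width: 0.0696
time_s: 26.65
tool_pos: [0.4424, -0.3364, 0.1515]
tool_rot: [-90.1, 0.0, -14.2]
force: [-1.0, 0.7, 0.5]
grip_width: 0.0661
```

View pics/w7.png

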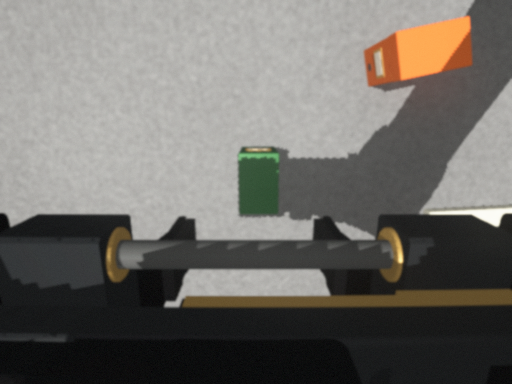

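View pics/s7.png

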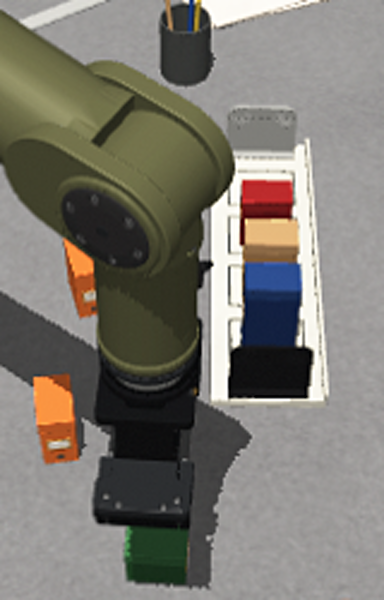

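```bash
python3 - <<'E'
from det import *
w=env.read_camera('wrist');p=onz(w,[(238.5,154),(279.5,154),(279,215.5),(240,215.5)],.06)*1000
print(p.mean(0),np.linalg.norm(p[0]-p[1]),np.linalg.norm(p[1]-p[2]));print(env.get_obs()['tool_pos'])
E
```

```text
[ 446.37771837 -327.78943171   60.        ] 38.65205589006207 61.14101261277708
[ 0.44367105 -0.33255545  0.15129149]
```

```bash
python3 -m pendant '[0,0,0,0,0,0,66,0,0,0,0,0,0,66]'; python3 - <<'E'
from det import *
w=env.read_camera('wrist');print(top(w,'g',(258,190),.06,30)[:4])
im=w['image'][130:230,200:320];cv2.imwrite('pics/w8.png',cv2.resize(im,None,fx=5,fy=5)[:,:,::-1]);print(env.get_obs()['tool_pos'])
E
```

```text
time_s: 27.05
tool_pos: [0.4438, -0.3328, 0.1517]
tool_rot: [-90.0, -0.0, -13.8]
force: [0.2, -0.1, 0.6]
grip_width: 0.0663
(array([ 447.1, -331.6]), 55.9, 39.0, -13.8)
[ 0.44373533 -0.33305224  0.15165424]
```

View pics/w8.png

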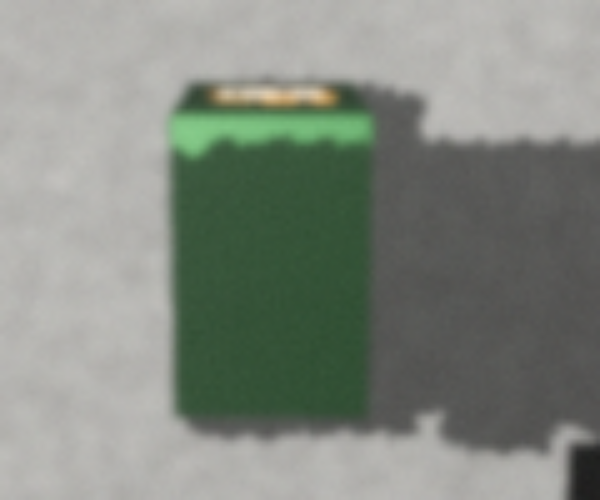

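```bash
python3 -m pendant '[0,0,-0.9,0,0,0,66, 0,0,-0.9,0,0,0,66, 0,0,-0.9,0,0,0,66, 0,0,-0.7,0,0,0,66, 0,0,-0.4,0,0,0,66, 0,0,0,0,0,0,55, 0,0,0,0,0,0,42, 0,0,0,0,0,0,30, 0,0,0,0,0,0,30, 0,0,0,0,0,0,30]' 25;python3 -m pendant '[0,0,0,0,0,0,30, 0,0,0.25,0,0,0,30,0,0,0.25,0,0,0,30,0,0,0,0,0,0,30]'
```

```text
time_s: 28.35
tool_pos: [0.4442, -0.334, 0.0005]
tool_rot: [-90.0, -0.1, -13.9]
force: [-0.3, 0.7, 6.0]
grip_width: 0.0376
time_s: 28.85
tool_pos: [0.444, -0.3342, 0.0206]
tool_rot: [-90.0, -0.1, -13.9]
force: [0.4, -0.4, -2.1]
grip_width: 0.0377
```

```bash
python3 -m pendant '[0,0,0.8,0,0,0,30, 0,0,0.8,0,0,0,30, 0.17,0.9,0.6,0,0,0,30, 0.17,0.9,0,0,0,0,30, 0.17,0.9,0,0,0,0,30, 0.17,0.9,0,0,0,0,30, 0.17,0.9,0,0,0,0,30, 0.17,0.9,0,0,0,0,30, 0.17,0.9,0,0,0,0,30, 0.17,0.9,0,0,0,0,30]'; python3 -m pendant '[0.17,0.9,0,0,0,0,30, 0.17,0.9,0,0,0,0,30, 0.17,0.9,0,0,0,0.1,30, 0.17,0.9,0,0,0,0.15,30, 0.87,0.36,0,0,0,0,30, 0.87,0.36,0,0,0,0,30, 0.87,0.37,0,0,0,0,30, 0.86,0.37,0,0,0,0,30, 0,0,-0.8,0,0,0,30, 0,0,-0.3,0,0,0,30]'; python3 -m pendant '[0,0,0,0,0,0,30,0,0,0,0,0,0,30]'
python3 - <<'E'
from h import *
c=env.read_camera('wrist');w=c['image']
cv2.imwrite('pics/w9.png',cv2.resize(w[140:310,180:360],None,fx=4,fy=3.5)[:,:,::-1])
o=env.get_obs();print(o['tool_pos'],c['cam_to_world'][:3,3])
E
```

```text
time_s: 30.1
tool_pos: [0.4977, -0.0446, 0.1074]
tool_rot: [-90.0, 0.0, -13.9]
force: [0.0, -0.4, -0.9]
grip_width: 0.0377
time_s: 31.35
tool_pos: [0.6622, 0.1569, 0.0605]
tool_rot: [-90.1, 0.2, -11.4]
force: [-1.3, -0.7, -0.8]
grip_width: 0.0378
time_s: 31.6
tool_pos: [0.6644, 0.1567, 0.0648]
tool_rot: [-89.9, -0.1, -11.4]
force: [-0.8, -0.7, -0.8]
grip_width: 0.0379
[0.66458858 0.15668766 0.0651256 ] [0.59740491 0.17077511 0.26313474]
```

View pics/w9.png

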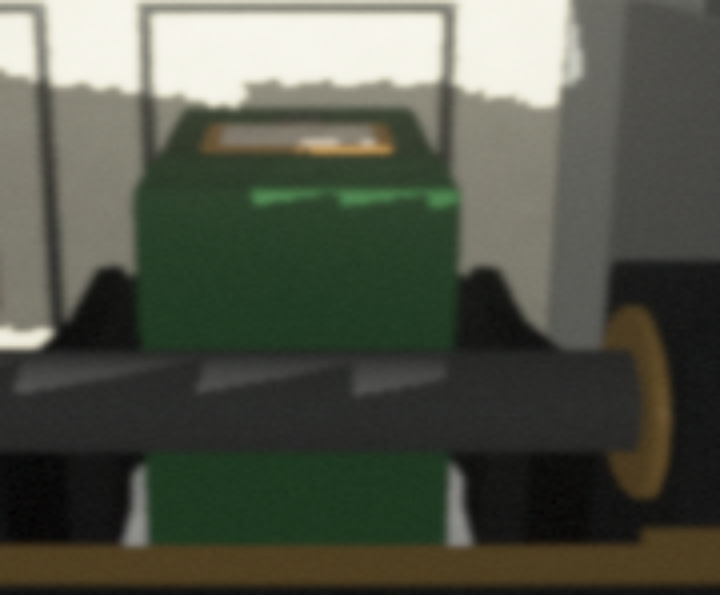

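```bash
python3 - <<'E'
from h import *
c=env.read_camera('wrist');o=env.get_obs();t=np.array(o['tool_pos']);y=np.radians(o['tool_rot'][2])
u=np.array([np.cos(y),np.sin(y)]);v=np.array([-np.sin(y),np.cos(y)])
p=onz(c,[(214.5,193.7),(295,193.7)],.1245);d=(p-t)[:,:2]*1000;print(d@u,d@v)
p=onz(c,[(216.2,142.6),(292.5,142.6)],.015);d=(p-t)[:,:2]*1000;print('outline',d@u,d@v)
E
```

```text
[-30.85963217 -30.82858187] [-17.76141111  19.84696603]
outline [-43.58356538 -43.55041861] [-29.41027814  31.75196476]
```

```bash
python3 -m pendant '[0,0,-0.45,0,0,0,30, 0,0,-0.45,0,0,0,30, 0,0,-0.24,0,0,0,30, 0,0,-0.06,0,0,0,30, 0,0,0,0,0,0,30, 0,0,0,0,0,0,30]';python3 -m pendant '[0,0,-0.03,0,0,0,30, 0,0,0,0,0,0,30]'
```

```text
time_s: 32.45
tool_pos: [0.6638, 0.1566, 0.0153]
tool_rot: [-90.0, 0.0, -11.4]
force: [-0.0, 0.5, -0.4]
grip_width: 0.0378
time_s: 32.7
tool_pos: [0.6639, 0.1566, 0.0152]
tool_rot: [-90.0, -0.0, -11.4]
force: [-1.9, -0.7, 5.1]
grip_width: 0.0377
```

```bash
python3 -m pendant '[0,0,0,0,0,0,48, 0,0,0,0,0,0,54, 0,0,0,0,0,0,54, 0,0,0.6,0,0,0,54, 0,0,0.9,0,0,0,54, 0,0,0.9,0,0,0,54, 0,0,0.9,0,0,0,60, -0.9,0,0,0,0,0,60, -0.9,0,0,0,0,0,60, -0.9,0,0,0,0,0,60]'; python3 -m pendant '[-0.9,0.3,0,0,0,0,60, -0.9,0.9,0,0,0,0,60, -0.4,0.9,0,0,0,0,60, 0,0.9,0,0,0,0,60, 0,0,0,0,0,0,60]'
python3 - <<'E'
from det import *
c=env.read_camera('side');s=env.read_camera('scene')
cv2.imwrite('pics/f1.png',cv2.resize(c['image'][110:260,230:340],None,fx=4,fy=4,interpolation=2)[:,:,::-1])
cv2.imwrite('pics/f2.png',cv2.resize(s['image'],(768,576))[:,:,::-1])
cv2.imwrite('pics/f3.png',c['image'][:,:,::-1])
E
```

```text
time_s: 33.95
tool_pos: [0.5548, 0.1566, 0.1463]
tool_rot: [-90.0, -0.0, -11.4]
force: [-0.1, -0.1, 0.0]
grip_width: 0.0599
time_s: 34.58
tool_pos: [0.4667, 0.2801, 0.1463]
tool_rot: [-89.9, 0.0, -11.1]
force: [-0.0, 0.3, -0.9]
grip_width: 0.0599
```

View pics/f1.png

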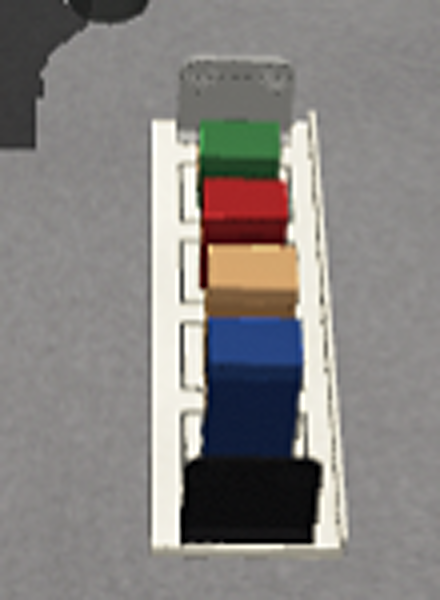

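View pics/f2.png

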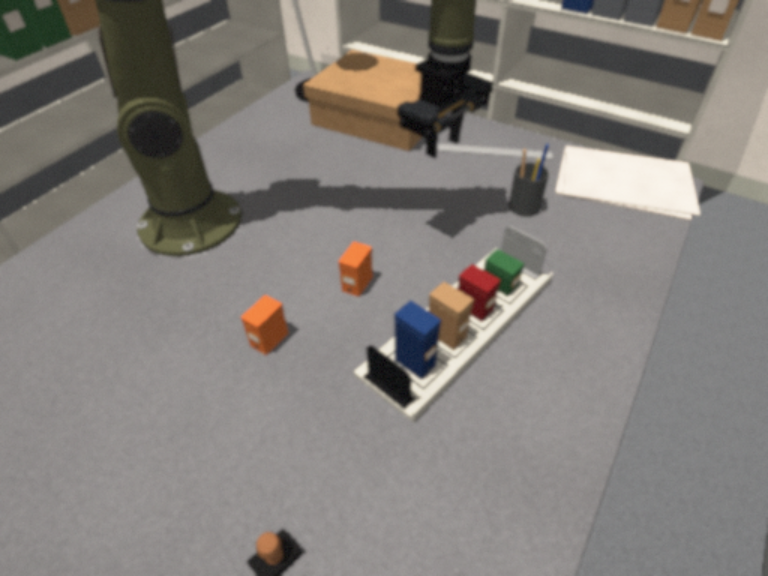

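View pics/f3.png

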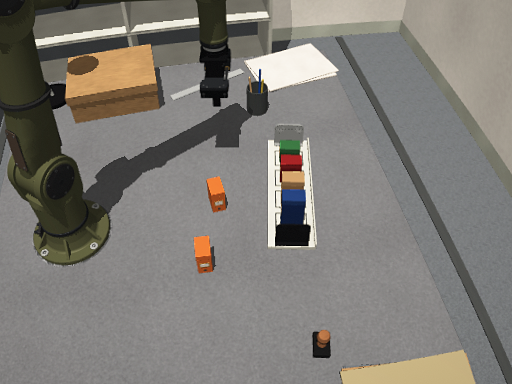

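All four boxes stand in order. The numerical check compares each lid centre to its place in both views.

```bash
python3 - <<'E'
from det import *
P=dict(blue=(613.9,-85.4),tan=(630,-5),red=(646.2,75.4),green=(662.4,155.8))
y=np.radians(-11.4);u=np.array([np.cos(y),np.sin(y)]);v=np.array([-np.sin(y),np.cos(y)])
seeds=dict(side=dict(blue=(293,195),tan=(292,176),red=(291,159),green=(290,144)),scene=dict(blue=(278,210),tan=(301,198),red=(320,184),green=(337,175)))
pts={}
for cn in seeds:
    c=env.read_camera(cn)
    for n,s in seeds[cn].items():
        r=top(c,n,s,H[n]+.015,22);d=r[0]-P[n]
        M=cv2.moments(r[4],True);pts[n,cn]=(c,(M['m10']/M['m00'],M['m01']/M['m00']))
        print(cn,n,r[1:4],'du %.1f dv %.1f'%(d@u,d@v))
for n in P:
    c1,a=pts[n,'side'];c2,b=pts[n,'scene'];o1,d1=ray(c1,[a]);o2,d2=ray(c2,[b])
    s=np.linalg.lstsq(np.c_[d1[0],-d2[0]],o2-o1,rcond=None)[0];p=(o1+s[0]*d1[0]+o2+s[1]*d2[0])*500
    d=p[:2]-P[n];print('two-view',n,'z %.0f du %.1f dv %.1f'%(p[2],d@u,d@v))
E
```

```text
side blue (58.0, 33.4, -10.3) du -1.3 dv -4.8
side tan (58.7, 36.5, -10.2) du 1.3 dv -3.0
side red (58.1, 35.7, -10.1) du 0.4 dv -3.6
side green (57.6, 38.2, -13.9) du -0.3 dv -3.0
scene blue (58.2, 37.3, -7.9) du 1.9 dv -3.3
scene tan (58.0, 37.8, -12.9) du 2.8 dv -1.3
scene red (55.7, 36.2, -10.8) du 1.5 dv -1.3
scene green (58.7, 37.6, -8.7) du 5.3 dv -0.9
two-view blue z 129 du -0.8 dv 0.5
two-view tan z 113 du 2.3 dv -1.3
two-view red z 88 du -0.7 dv 4.2
two-view green z 68 du 1.1 dv 5.3
```

```bash
python3 -c "
from cell import env
print(env.get_obs()['time_s'],env.sign_off())"
```

```text
the job is handed in; nothing more can be done
34.775 None
```

I handed the job in at 34.8 s. From the black bookend to the grey one the row is blue, tan, red, green. Each box is upright in its own outline with a narrow labelled face to the front.

- **Last checks:** Lid centres measured within about 5 mm of the place centres in every view, against about 10 mm of slack. Box yaws read -8° to -14° against the board's -11.4°, which is within measurement noise. The gripper was clear of everything. The cup, stamp and orange look-alikes appeared where they had been in the final side picture.
- **What failed:** The first grasp of blue missed. The real fingertips sit about 33 mm higher than the reported TCP, so the fingers closed level with the lid, which moved the box a few mm without tipping it. I triangulated the offset and corrected for it from then on. On the way to blue's place I also overshot by about 20 mm through a row-count error, fixed before lowering.
- **What disagreed:** The side view reads lid positions 3–5 mm low in y compared with the wrist view. The two-view depth estimates disagreed with it by a similar amount, so individual positions are good to a few mm only.

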